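Try the two gate latches and mark the stiff one

ROBOT

A 6-joint arm with a two-finger parallel gripper is mounted at the origin on the work surface. World frame = base frame: x ahead of the robot, y to its left, z up, the work surface at z = 0. Lengths are in mm, angles in degrees, forces in N, time in s.
With the tool pointing down it reaches from about 350 to 850 mm from the base axis. Payload 8.1 kg.
Tool frame: the origin (TCP) lies between the finger pads; the fingertips stand 19 mm ahead of it and the grasp point (between the pads) is the TCP (nose_length is the distance from the TCP to the fingertips, in mm); y points along the fingers, x is the direction in which the jaws open and shut, and the axes are right-handed (so a half turn about y gives the same grasp; the last joint's range is limited). The gripper opens to 85 mm and grips with 20 to 120 N. Pads are 22 mm wide; open, the fingers measure 114 mm over their backs; the gripper's body (76 mm by 85 mm) begins 54 mm behind the grasp point. The pads swing forward as they close: fully open they stand 13 mm farther back than shut.
Start: joints at [-78.862, 7.471, 85.268, -0, 87.261, -4.893], TCP at [165.718, -576.665, 214.692] pointing down, gripper open.
Joint ranges: [-169.43, 169.43], [-51.17, 129.36], [1.28, 143.12], [-76.62, 256.62], [0, 156.53], [-152.29, 152.29]. Speed limits (degrees/s): [136.94, 136.94, 159.86, 180, 180, 180].

INTERFACE

Orientations are given as [roll, pitch, yaw] about the fixed x, y, z axes, in that order (R = Rz(yaw) Ry(pitch) Rx(roll)).
In Python, from bench import sense, snapshot, camera_info, hand_in, nose_length gives the robot as it stands.
- The arm moves only by the tool arm_command, never from a script. Its argument "commands" is a list of rows, each a list of 3 entries, a list of its own where there are three numbers: the opening in per cent of the stroke, from 0 (shut) to 100 (fully open), then the shift along the world's x, y, z in units of 30 mm (1.0 is 30 mm), then the turn, a rotation vector about the world's x, y, z in degrees. A call has 1 to 5 rows; each row shifts and turns the pose as measured when the row begins; what a row does not reach is not made up. A row lasts 1/12 s, in which the tool goes at most 41.7 mm and 7.16 degrees, less where a joint would pass 70% of its speed; a pose out of reach is approached as far as the arm can. A call is refused whole if a number of a shift passes 1 or a number of a turn 7.16, either way. A call with a gripper value outside its range is refused whole. The fingers move at their own pace and stop on an object; "force" is the grip in N (left out, the last holds). Time passes only in rows, so rows that do not move let the fingers close. It gives the time, the measured TCP pose, the force and the opening at its end, in the units of the state.
- sense(): the state, without advancing time (a new reading comes with each control period).
- snapshot(name): name is "side" or "top" or "wrist"; returns the picture (400x640x3 uint8, blue, green, red); there is no depth.
- camera_info(name): a dict with "fx", "fy", "cx", "cy" (pixels), "rvec" (rotation vector, rad) and "tvec" (3), from world to camera coordinates, as OpenCV has them; the wrist camera has in their place "hand_eye" (4x4, takes a point from camera to tool coordinates, whose origin is the TCP and whose axes are the tool frame's). Camera axes: x right, y down, z forward; pixel columns grow to the right and rows downward; lengths in mm; the calibration is good to about 2 mm. A picture is of the moment at which its call begins: read the wrist's pose just before it. camera_info takes no time and is no camera call.
- hand_in(): hands the job in, once; it reports no verdict.
The state is a dict: "time": time; "joint_pos": joint angles; "qd": joint speeds; "joint_efforts": joint torques, N m; "tool_pos": TCP position; "tcp_rot": TCP orientation; "ft_force": force on the tool from outside, world axes, zero at the start; "wrist_torque": the same for the moment, N m; "finger_gap": finger opening in mm.
Only numpy, scipy, OpenCV 4.12 (cv2) and the standard library are available. Lean on these libraries where they do the work, as an engineer would, in place of code of your own. Each camera call takes 0.05 s, during which the arm holds its last target. There are 200 camera calls.

TASK

The smith has made two gate latches, and one of them has too strong a spring. Push down on the brass thumb pads to find out: the sound latch clicks home and stays down with a push of no more than 12 N, and must be left clicked home; the other does not click at 12 N, so do not force it home but let it spring back up. Stand the red marker upright in the red ring on the stiff latch's board, and leave the green marker where it is.

Things in the scene. Friction and masses are not known exactly. Their poses are not given: they have to be found in the camera images.
- pad_one (a point): Brass thumb pad, 34 mm wide, on the hinged bar of a gate latch on a fixed 130 x 150 x 20 mm board; the other latch looks the same. Point: centre of pad's top, 70 mm above the table when up, 50 mm clicked home. Axes when up: z up, x along the bar to its hinge 100 mm off. The centre of the red ring (54 mm wide) on this board's top is at x +59, y +70 mm, 20 mm above the table.
- pad_two (a point): The other latch's pad: all sizes, axes and ring offset as for pad_one. Either may be the stiff one. The push grows to its peak 10 mm down (sound 8 N, stiff 24 N), then fades; past 17 mm the pad drops to 20 mm and stays. Let go sooner, it springs back up. It moves nearly straight down; 12 N lowers the stiff one about 3 mm.
- red_marker_mid (a point): The red (reject) turned steel marker: round foot 44 mm across and 11 mm high, above it a straight stem 22 mm across up to its flat top at 70 mm; 130 g give or take a third. This point is on its axis half-way up (35 mm above its underside); z along the stem. It stands upright on the table, beyond the boards.
- green_marker_mid (a point): The green (accept) marker, not needed in this job: same shape and size as the red one, and some 100 mm or more from it; the point is also half-way up its axis.
Not all that is in view belongs to the job. Of the things shaped like the part that bears red_marker_mid, the red one is meant.

How it is judged:
By the outcome, as a careful person would: the job done as asked, in the order asked, and still so for the second after the job is handed in, with the robot touching nothing.
It also fails if it takes over 64 s, if anything falls off the work surface, if the arm or the gripper's body presses on something with over 40 N, if the wrist force passes 120 N, or if a joint passes its speed limit or range.

## Working session

There is one attempt and no reset: what is moved stays moved. The work goes in short steps, Python scripts to look and compute and a tool call to move; the robot and the scene stay as the last step left them, time stands still between calls to the robot, and variables do not carry over. Pictures are saved under pics/ and viewed, about 8 in all and at most 12, crops included, and the job is handed in when it is done.

Besides the shell and the picture viewer there is one more tool, called after "Call:" as a command line: name --argument value ..., lists and objects as JSON in quotes. arm_command: Moves the arm, as the interface text tells. Its arguments: {"type":"object","properties":{"commands":{"type":"array"},"force":{"type":"number"}},"required":["commands"]}

```bash
mkdir -p pics; python3 - <<'E'
from bench import *
import cv2
for n in ("top","side"):
    cv2.imwrite(f"pics/{n}0.png",snapshot(n)); print(n,camera_info(n))
print(camera_info("wrist"),nose_length() if callable(nose_length) else nose_length); print(sense())
E
```

```text
top {'fx': 490.9455522336088, 'fy': 490.9455522336088, 'cx': 323.2964539068255, 'cy': 197.4980365234298, 'rvec': array([ 2.05946985, -2.16042143,  0.22466229]), 'tvec': array([-14.40347249, 624.65737654, 791.8156623 ])}
side {'fx': 471.24813548664616, 'fy': 471.24813548664616, 'cx': 319.10172743259267, 'cy': 199.59434816651358, 'rvec': array([ 0.17879072, -2.65632844,  1.56962121]), 'tvec': array([597.03365062, 145.79958215, 911.41803306])}
{'fx': 280.5463680244086, 'fy': 280.5463680244086, 'cx': 315.59388772111896, 'cy': 196.49587114465132, 'hand_eye': array([[ 9.99999744e-01, -3.92227369e-04, -5.98374689e-04,
         4.36500922e-01],
       [ 4.57609769e-04, -2.92272005e-01,  9.56335122e-01,
        -1.58939124e+02],
       [-5.49988979e-04, -9.56335151e-01, -2.92271750e-01,
         7.53258892e+01],
       [ 0.00000000e+00,  0.00000000e+00,  0.00000000e+00,
         1.00000000e+00]])} 19.0
{'time': 0.1, 'joint_pos': array([-7.88604494e+01,  7.51191482e+00,  8.53259018e+01,  9.75019963e-04,
        8.72642690e+01, -4.89361672e+00]), 'qd': array([ 0.0018386 , -0.07672551, -0.11942752,  0.03255778,  0.12294441,
        0.02485625]), 'joint_efforts': array([ 2.27733690e-03, -5.70946884e+01, -5.01942658e+01, -1.78084229e-04,
        8.04485200e-03, -1.92239014e-05]), 'tool_pos': array([ 165.62911267, -576.09992564,  213.71014039]), 'tcp_rot': array([-89.99032121,   0.10163043, -73.96687146]), 'ft_force': array([ 0.6593951 ,  0.27740109, -0.24691542]), 'wrist_torque': array([-0.0055612 ,  0.00220627, -0.01110841]), 'finger_gap': 85.22383848188153}
```

View pics/top0.png

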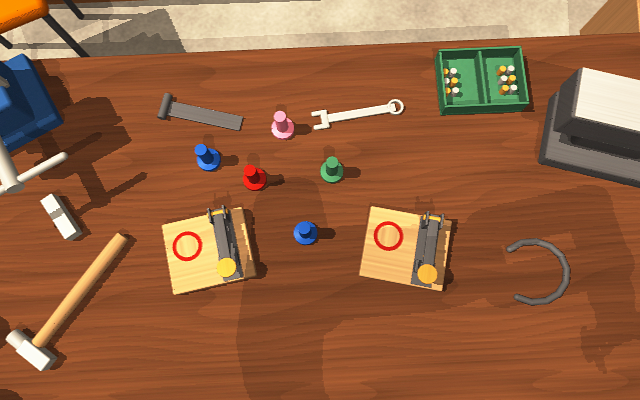

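View pics/side0.png

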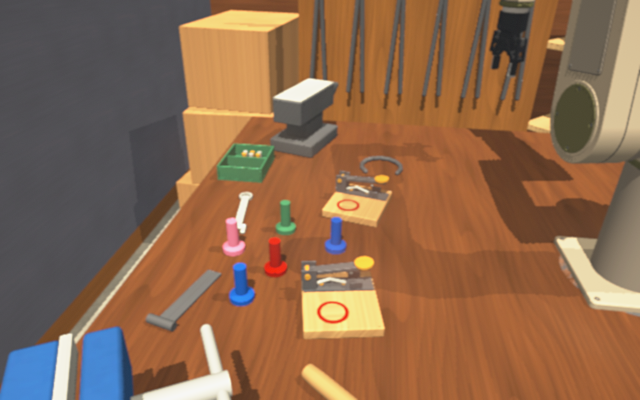

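```bash
cat > h.py <<'E'
import numpy as np, cv2
from bench import *
from scipy.optimize import minimize
from scipy.spatial.transform import Rotation as Ro
def cam(n, s=None):
    c=camera_info(n); K=np.array([[c["fx"],0,c["cx"]],[0,c["fy"],c["cy"]],[0,0,1]])
    if n!="wrist": return K,cv2.Rodrigues(c["rvec"])[0],np.array(c["tvec"])
    T=np.eye(4); T[:3,:3]=Ro.from_euler("xyz",s["tcp_rot"],degrees=True).as_matrix(); T[:3,3]=s["tool_pos"]
    W=np.linalg.inv(T@c["hand_eye"]); return K,W[:3,:3],W[:3,3]
def proj(C,P): K,R,t=C; q=(K@(R@np.atleast_2d(P).T+t[:,None])).T; return q[:,:2]/q[:,2:]
def back(C,uv,z):
    K,R,t=C; d=R.T@np.linalg.inv(K)@[uv[0],uv[1],1]; o=-R.T@t; return o+d*(z-o[2])/d[2]
def mask(im,col):
    h=cv2.cvtColor(im,cv2.COLOR_BGR2HSV); H,S,V=[h[...,i].astype(int) for i in range(3)]
    if col=="red": m=((H<5)|(H>174))&(S>190)&(V>70)
    if col=="green": m=(H>45)&(H<85)&(S>80)&(V>40)
    if col=="yel": m=(H>18)&(H<30)&(S>185)&(V>150)
    return m.astype(np.uint8)
def blobs(m,amin=30):
    n,l,st,c=cv2.connectedComponentsWithStats(m)
    return [(c[i],st[i],(l==i).astype(np.uint8)) for i in range(1,n) if st[i,4]>amin]
A=np.linspace(0,2*np.pi,40)
def cyl(x,y,z0,z1,r): return np.array([[x+r*np.cos(a),y+r*np.sin(a),z] for z in(z0,z1) for a in A])
def sil(C,x,y,z=0):
    m=np.zeros((400,640),np.uint8)
    for p in (cyl(x,y,z,z+11,22),cyl(x,y,z+11,z+70,11)):
        cv2.fillConvexPoly(m,cv2.convexHull(np.round(proj(C,p)*16).astype(np.int32)),1,shift=4)
    return m
def fitmark(C,m,x0,z=0):
    f=lambda p:1-(sil(C,*p,z)&m).sum()/max(1,(sil(C,*p,z)|m).sum())
    r=minimize(f,x0[:2],method="Nelder-Mead",options=dict(initial_simplex=np.array([[0,0],[12,0],[0,12]])+x0[:2])); return r.x,1-r.fun
E
python3 - <<'E'
from h import *
for n in("top","side"):
    im=cv2.imread(f"pics/{n}0.png"); C=cam(n)
    for col in("red","green","yel"):
        for c,st,m in blobs(mask(im,col)):
            print(n,col,c.round(1),st, end=" ")
            if col=="yel":print("pad",back(C,c,70).round(1))
            else:
                e=cv2.fitEllipse(max(cv2.findContours(m,0,1)[0],key=len)); print("ring",back(C,e[0],20).round(1),"mark",*fitmark(C,m,back(C,c,25)))
E
```

```text
top red [253.6 177.7] [243 164  24  27 469] ring [677.   83.1  20. ] mark [679.09585755  83.63117544] 0.8865784499054821
top red [387.8 235.8] [374 222  29  29 255] ring [ 556.9 -158.1   20. ] mark [ 561.33770887 -155.573912  ] 0.1953488372093023
top red [186.9 245.8] [173 232  29  29 256] ring [555.9 206.1  20. ] mark [559.89463384 205.29903553] 0.23099415204678364
top green [480.8  80. ] [ 435   46   94   69 4989] ring [ 851.2 -360.8   20. ] mark [ 864.33404142 -367.44981703] 0.1256764882742032
top green [331.4 170.2] [320 156  23  27 450] ring [684.7 -62.1  20. ] mark [686.39656273 -63.02544285] 0.8806262230919765
top yel [427.2 273.4] [418 265  19  18 249] pad [ 483.5 -212.6   70. ]
side red [274.9 260. ] [265 238  22  39 524] ring [677.4  79.5  20. ] mark [675.20879041  82.00751288] 0.7927382753403933
side green [243.4 163.3] [ 218  144   56   38 1237] ring [ 853.  -350.8   20. ] mark [ 862.56571397 -320.11440193] 0.23984375000000002
side green [284.9 219.4] [276 200  19  35 373] ring [686.7 -71.4  20. ] mark [684.60728548 -64.47673755] 0.7415506958250497
side yel [381.4 178.3] [376 176  12   6  47] pad [ 481.6 -207.7   70. ]
```

Call:
arm_command --commands '[[0,[0.85,1,0],[0,0,0]],[0,[0.85,1,0],[0,0,0]],[0,[0.85,1,0],[0,0,0]],[0,[0.85,1,0],[0,0,0]],[0,[0.85,1,0],[0,0,0]]]'

```text
time: 0.52
tool_pos: [289.7, -424.1, 209.1]
tcp_rot: [-90.2, 0.4, -74.6]
ft_force: [0.4, -0.8, 0.8]
finger_gap: 25.9
```

Call:
arm_command --commands '[[0,[0.85,1,0],[0,0,0]],[0,[0.85,1,0],[0,0,0]],[0,[0.85,1,0],[0,0,0]],[0,[0.85,0.8,0],[0,0,0]],[0,[0,0,0],[0,0,0]]]'

```text
time: 0.93
tool_pos: [397.6, -297.4, 207.2]
tcp_rot: [-90.1, 0.6, -74.4]
ft_force: [-1.3, -0.6, -0.9]
finger_gap: 0.1
```

```bash
python3 - <<'E'
from h import *
s=sense(); print(s["time"],s["tool_pos"],s["tcp_rot"],s["ft_force"])
cv2.imwrite("pics/w1.png",snapshot("wrist"))
im=cv2.imread("pics/top0.png")
h=cv2.cvtColor(im,cv2.COLOR_BGR2HSV); print(h[262:273:2,222:231:2].tolist()[:3])
h=h.astype(int);m=((h[...,0]>17)&(h[...,0]<30)&(h[...,1]>165)&(h[...,2]>130)).astype(np.uint8);m=cv2.morphologyEx(m,cv2.MORPH_OPEN,np.ones((5,5)))
for c,st,_ in blobs(m,100): print(c,st,back(cam("top"),c,70))
E
```

```text
0.9333 [ 397.59992407 -297.39139133  207.19402534] [-90.08360841   0.63302246 -74.44338048] [-1.33885647 -0.64191781 -0.94516111]
[[[25, 173, 253], [25, 173, 253], [24, 176, 253], [24, 176, 253], [25, 173, 253]], [[25, 171, 253], [25, 173, 253], [24, 174, 253], [24, 177, 253], [25, 172, 253]], [[25, 169, 253], [25, 172, 253], [24, 176, 253], [24, 176, 253], [25, 174, 253]]]
[6.23728814 9.54237288] [  0   5  16  11 118] [1016.36916292  540.27596612   70.        ]
[225.75539568 267.0323741 ] [217 258  18  19 278] [510.36257543 126.07416742  70.        ]
[427.02826855 273.51943463] [418 265  19  18 283] [ 483.36604641 -212.33236021   70.        ]
```

View pics/w1.png

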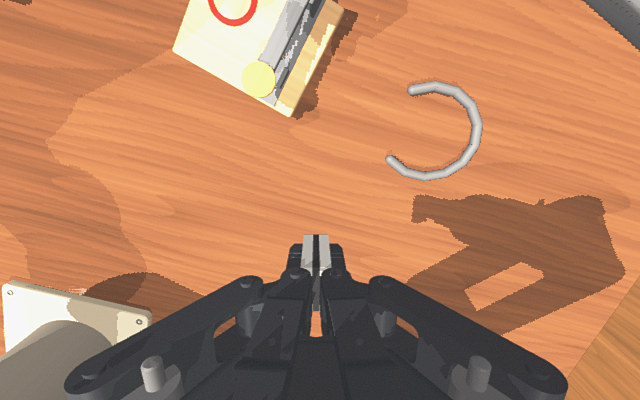

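Call:
arm_command --commands '[[0,[0.8,0.8,-0.8],[0,0,0]],[0,[0.8,0.8,-0.8],[0,0,0]],[0,[0.8,0.8,-0.6],[0,0,0]],[0,[0.5,0.5,0],[0,0,0]],[0,[0,0,0],[0,0,0]]]'

```text
time: 1.4
tool_pos: [481.4, -215.6, 140.4]
tcp_rot: [-90.3, 0.3, -74.7]
ft_force: [-0.5, -0.6, 0.8]
finger_gap: -0.1
```

```bash
cat >> h.py <<'E'
def padmask(im):
    h=cv2.cvtColor(im,cv2.COLOR_BGR2HSV).astype(int)
    m=((h[...,0]>17)&(h[...,0]<32)&(h[...,1]>110)&(h[...,2]>120)).astype(np.uint8); return cv2.morphologyEx(m,cv2.MORPH_OPEN,np.ones((5,5)))
E
python3 - <<'E'
from h import *
im=cv2.imread("pics/w1.png"); 
h=cv2.cvtColor(im,cv2.COLOR_BGR2HSV); print(h[79,250:266:5],h[40,200:210:5])
s=sense(); print({k:np.round(s[k],1) for k in("time","tool_pos","tcp_rot","ft_force")})
im=snapshot("wrist");cv2.imwrite("pics/w2.png",im)
for c,st,_ in blobs(padmask(im),100): print(c,st,back(cam("wrist",s),c,70))
E
```

```text
[[ 30  70 247]
 [ 30  72 247]
 [ 30  81 247]
 [ 30  78 247]] [[ 30   9 247]
 [ 30  22 247]]
{'time': np.float64(1.4), 'tool_pos': array([ 481.4, -215.6,  140.4]), 'tcp_rot': array([-90.3,   0.3, -74.7]), 'ft_force': array([-0.5, -0.6,  0.8])}
[374.35810811  93.5472973 ] [365  87  20  14 148] [ 577.75209791 -235.80026837   70.        ]
[313.57815275 198.95115453] [ 295  181   38   37 1126] [ 483.55344003 -213.04713711   70.        ]
```

View pics/w2.png

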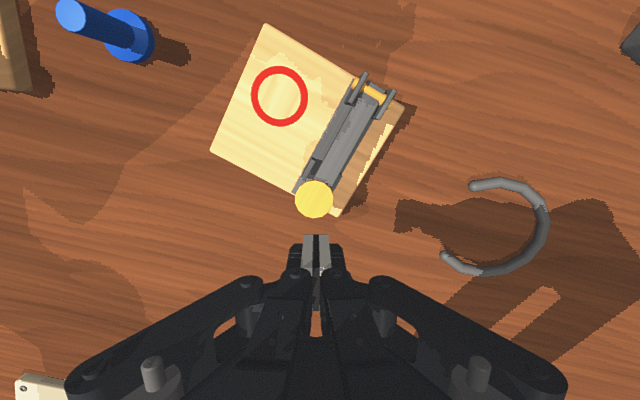

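Call:
arm_command --commands '[[0,[0.07,0.08,-0.6],[0,0,0]],[0,[0,0,-0.5],[0,0,0]],[0,[0,0,-0.2],[0,0,0]],[0,[0,0,0],[0,0,0]],[0,[0,0,0],[0,0,0]]]'

```text
time: 1.87
tool_pos: [478.7, -220.7, 100.8]
tcp_rot: [-90.5, 0.2, -74.9]
ft_force: [0.2, 0.1, -0.0]
finger_gap: -0.3
```

Call:
arm_command --commands '[[0,[0,0,0],[0,0,0]]]'

```text
time: 1.95
tool_pos: [478.3, -221.7, 101.4]
tcp_rot: [-90.5, 0.2, -75.0]
ft_force: [-0.2, -0.3, 0.1]
finger_gap: 0.2
```

Call:
arm_command --commands '[[0,[0.18,0.3,-0.1],[0,0,0]],[0,[0.05,0.1,-0.1],[0,0,0]]]'

```text
time: 2.12
tool_pos: [486.3, -211.3, 97.6]
tcp_rot: [-90.3, 0.0, -75.2]
ft_force: [0.2, -0.3, 0.3]
finger_gap: -0.1
```

Call:
arm_command --commands '[[0,[0.0,0.05,-0.05],[0,0,0]],[0,[0.0,0.05,-0.05],[0,0,0]]]'

```text
time: 2.28
tool_pos: [487.4, -207.6, 95.2]
tcp_rot: [-90.3, -0.0, -75.1]
ft_force: [-0.3, -0.1, 0.3]
finger_gap: -0.2
```

Call:
arm_command --commands '[[0,[-0.1,-0.15,-0.06],[0,0,0]],[0,[0,0,-0.05],[0,0,0]]]'

```text
time: 2.45
tool_pos: [484.6, -211.6, 91.9]
tcp_rot: [-90.3, -0.1, -75.0]
ft_force: [-0.3, 0.4, 0.2]
finger_gap: 0.3
```

Call:
arm_command --commands '[[0,[0.0,0.0,-0.05],[0,0,0]]]'

```text
time: 2.53
tool_pos: [484.6, -211.7, 90.3]
tcp_rot: [-90.3, -0.1, -75.0]
ft_force: [-0.3, 0.5, -0.1]
finger_gap: -0.1
```

Call:
arm_command --commands '[[0,[0.0,0.0,-0.05],[0,0,0]]]'

```text
time: 2.62
tool_pos: [484.5, -211.8, 88.6]
tcp_rot: [-90.3, -0.1, -75.0]
ft_force: [0.0, -0.9, -0.2]
finger_gap: 0.1
```

Good: 1.6 mm per row. Step on one row at a time, watching the force.

Call:
arm_command --commands '[[0,[0.0,0.0,-0.04],[0,0,0]]]'

```text
time: 2.7
tool_pos: [484.3, -211.9, 87.2]
tcp_rot: [-90.3, -0.0, -75.0]
ft_force: [0.2, -0.2, 0.1]
finger_gap: -0.0
```

Call:
arm_command --commands '[[0,[0.0,0.0,-0.03],[0,0,0]]]'

```text
time: 2.78
tool_pos: [484.2, -211.9, 86.0]
tcp_rot: [-90.3, -0.0, -75.0]
ft_force: [-0.4, 0.5, -0.4]
finger_gap: -0.3
```

Call:
arm_command --commands '[[0,[0.0,0.0,-0.03],[0,0,0]]]'

```text
time: 2.87
tool_pos: [484.1, -211.9, 84.9]
tcp_rot: [-90.3, -0.0, -75.0]
ft_force: [-0.5, -0.3, -0.5]
finger_gap: -0.2
```

Call:
arm_command --commands '[[0,[0.0,0.0,-0.03],[0,0,0]]]'

```text
time: 2.95
tool_pos: [484.1, -211.9, 83.9]
tcp_rot: [-90.3, -0.0, -75.0]
ft_force: [0.2, -0.5, 0.1]
finger_gap: -0.1
```

```bash
python3 - <<'E'
from h import *
s=sense(); C=cam("side"); im=snapshot("side"); w=snapshot("wrist")
print(proj(C,[s["tool_pos"]-[0,0,19],[483.5,-213,70]]))
a=cv2.resize(im[130:230,320:450],None,fx=4,fy=4); b=cv2.resize(w[150:300,230:400],(453,400)); 
cv2.imwrite("pics/c3.png",np.hstack([a,b])[:, :800] if a.shape[1]+453<=800 else cv2.resize(np.hstack([a,b]),(800,330)))
E
```

```text
[[380.13394544 179.35330718]
 [380.58135652 177.23586507]]
```

View pics/c3.png

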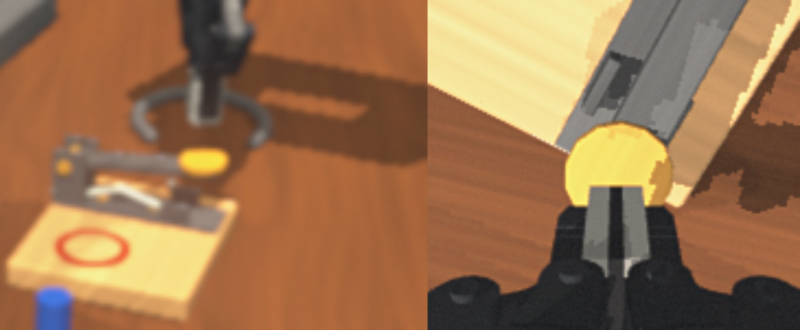

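Call:
arm_command --commands '[[0,[0.0,0.0,-0.06],[0,0,0]],[0,[0,0,-0.06],[0,0,0]],[0,[0,0,-0.05],[0,0,0]]]'

```text
time: 3.3
tool_pos: [484.4, -212.1, 78.9]
tcp_rot: [-90.3, -0.1, -75.0]
ft_force: [0.5, 0.2, -0.7]
finger_gap: 0.0
```

```bash
python3 - <<'E'
from h import *
print(proj(cam("side"),[[165.6,-576.1,195],[165.6,-576.1,208],[165.6,-576.1,220]]))
s=sense(); C=cam("side"); print(s["tool_pos"],s["ft_force"],proj(C,[s["tool_pos"]-[0,0,k] for k in (19,0,-10)]))
im0=cv2.imread("pics/side0.png"); im=snapshot("side"); w=snapshot("wrist")
a=cv2.resize(im[110:210,330:430],(400,400)); b=cv2.resize(im0[20:120,460:560],(400,400))
cv2.imwrite("pics/c4.png",np.hstack([a,b]))
E
```

```text
[[498.34995734  89.35434495]
 [499.26597186  84.79741318]
 [500.11924366  80.55261001]]
[ 484.43627525 -212.07599473   78.85415268] [ 0.52776128  0.18778815 -0.70022356] [[379.84570892 181.2256474 ]
 [380.4698011  173.99540628]
 [380.80244504 170.14165529]]
```

View pics/c4.png

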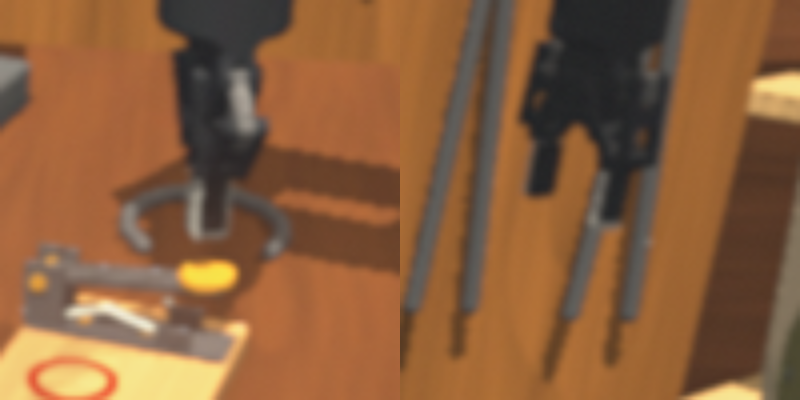

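Call:
arm_command --commands '[[0,[0.0,0.0,-0.12],[0,0,0]],[0,[0,0,-0.12],[0,0,0]],[0,[0,0,-0.06],[0,0,0]],[0,[0,0,-0.05],[0,0,0]]]'

```text
time: 3.73
tool_pos: [484.4, -212.0, 67.4]
tcp_rot: [-90.3, -0.1, -75.0]
ft_force: [-0.3, -0.4, -0.4]
finger_gap: -0.3
```

Call:
arm_command --commands '[[0,[0.0,0.0,-0.05],[0,0,0]],[0,[0,0,-0.05],[0,0,0]]]'

```text
time: 3.9
tool_pos: [484.2, -211.9, 63.8]
tcp_rot: [-90.3, -0.0, -75.0]
ft_force: [-0.1, -0.8, 0.3]
finger_gap: 0.2
```

```bash
python3 - <<'E'
from h import *
s=sense(); C=cam("side"); print(s["tool_pos"],s["ft_force"],proj(C,[s["tool_pos"]-[0,0,k] for k in (19,0,-10)]))
im=snapshot("side"); w=snapshot("wrist"); t=snapshot("top")
a=cv2.resize(im[110:210,330:430],(400,400)); b=cv2.resize(w[150:300,230:380],(400,400))
cv2.imwrite("pics/c5.png",np.hstack([a,b]))
E
```

```text
[ 484.23383078 -211.94113849   63.77745604] [-0.05428517 -0.75745638  0.33974603] [[379.44227657 186.9105635 ]
 [380.05904399 179.77350927]
 [380.38775723 175.96973475]]
```

View pics/c5.png

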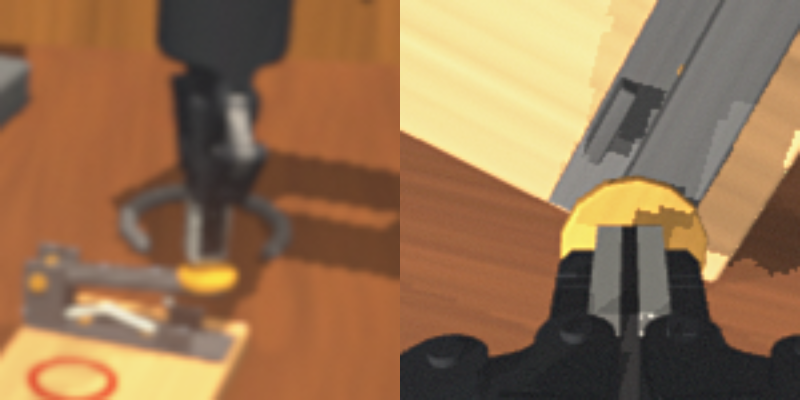

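Call:
arm_command --commands '[[0,[0.0,0.0,-0.05],[0,0,0]]]'

```text
time: 4.13
tool_pos: [484.5, -212.1, 62.7]
tcp_rot: [-90.3, -0.1, -75.0]
ft_force: [0.2, 0.3, -0.3]
finger_gap: 0.3
```

Call:
arm_command --commands '[[0,[0.0,0.0,-0.04],[0,0,0]]]'

```text
time: 4.22
tool_pos: [484.5, -212.1, 61.5]
tcp_rot: [-90.2, -0.1, -75.0]
ft_force: [-0.3, 0.1, -0.1]
finger_gap: -0.1
```

Call:
arm_command --commands '[[0,[0.0,0.0,-0.03],[0,0,0]]]'

```text
time: 4.3
tool_pos: [484.6, -212.1, 60.6]
tcp_rot: [-90.2, -0.1, -75.0]
ft_force: [0.4, -0.6, -0.6]
finger_gap: -0.4
```

Call:
arm_command --commands '[[0,[0.0,0.0,-0.03],[0,0,0]]]'

```text
time: 4.38
tool_pos: [484.7, -212.2, 59.7]
tcp_rot: [-90.2, -0.1, -75.0]
ft_force: [0.4, -0.1, 0.6]
finger_gap: -0.0
```

Call:
arm_command --commands '[[0,[0.0,0.0,-0.03],[0,0,0]]]'

```text
time: 4.47
tool_pos: [484.7, -212.2, 58.7]
tcp_rot: [-90.2, -0.1, -75.0]
ft_force: [0.4, -0.7, -0.6]
finger_gap: -0.4
```

Call:
arm_command --commands '[[0,[0.0,0.0,-0.03],[0,0,0]]]'

```text
time: 4.55
tool_pos: [484.7, -212.2, 57.7]
tcp_rot: [-90.2, -0.1, -75.0]
ft_force: [-0.6, -0.6, 0.1]
finger_gap: -0.4
```

Call:
arm_command --commands '[[0,[0.0,0.0,-0.03],[0,0,0]]]'

```text
time: 4.63
tool_pos: [484.7, -212.2, 56.7]
tcp_rot: [-90.2, -0.1, -75.0]
ft_force: [-0.1, 0.3, 0.8]
finger_gap: -0.2
```

Call:
arm_command --commands '[[0,[0.0,0.0,-0.03],[0,0,0]]]'

```text
time: 4.72
tool_pos: [484.7, -212.2, 55.7]
tcp_rot: [-90.2, -0.1, -75.0]
ft_force: [-0.1, 1.0, -0.1]
finger_gap: 0.3
```

Call:
arm_command --commands '[[0,[0.0,0.0,-0.03],[0,0,0]]]'

```text
time: 4.8
tool_pos: [484.7, -212.2, 54.7]
tcp_rot: [-90.2, -0.1, -75.0]
ft_force: [-0.8, 0.3, 0.7]
finger_gap: 0.1
```

Call:
arm_command --commands '[[0,[0.0,0.0,-0.03],[0,0,0]]]'

```text
time: 4.88
tool_pos: [484.7, -212.2, 53.8]
tcp_rot: [-90.2, -0.1, -75.0]
ft_force: [-1.3, -0.1, 3.9]
finger_gap: 0.1
```

Call:
arm_command --commands '[[0,[0.0,0.0,-0.02],[0,0,0]]]'

```text
time: 4.97
tool_pos: [484.8, -212.2, 53.4]
tcp_rot: [-90.2, -0.1, -75.0]
ft_force: [-2.5, 2.0, 4.9]
finger_gap: -0.2
```

Call:
arm_command --commands '[[0,[0.0,0.0,-0.02],[0,0,0]]]'

```text
time: 5.05
tool_pos: [484.7, -212.2, 53.2]
tcp_rot: [-90.2, -0.1, -75.0]
ft_force: [-2.8, 1.6, 6.4]
finger_gap: 0.0
```

Call:
arm_command --commands '[[0,[0.0,0.0,-0.01],[0,0,0]]]'

```text
time: 5.13
tool_pos: [484.7, -212.2, 53.3]
tcp_rot: [-90.2, -0.1, -75.0]
ft_force: [-2.5, 2.4, 6.4]
finger_gap: -0.3
```

Call:
arm_command --commands '[[0,[0.0,0.0,-0.03],[0,0,0]]]'

```text
time: 5.22
tool_pos: [484.7, -212.2, 52.9]
tcp_rot: [-90.2, -0.1, -75.0]
ft_force: [-2.3, 0.9, 7.4]
finger_gap: 0.1
```

Call:
arm_command --commands '[[0,[0.0,0.0,-0.03],[0,0,0]]]'

```text
time: 5.3
tool_pos: [484.7, -212.2, 52.6]
tcp_rot: [-90.3, -0.1, -75.0]
ft_force: [-3.3, 1.5, 6.9]
finger_gap: 0.2
```

Call:
arm_command --commands '[[0,[0.0,0.0,-0.05],[0,0,0]]]'

```text
time: 5.38
tool_pos: [484.6, -212.2, 51.9]
tcp_rot: [-90.3, -0.1, -75.0]
ft_force: [-5.6, 1.8, 9.5]
finger_gap: -0.3
```

Call:
arm_command --commands '[[0,[0.0,0.0,-0.05],[0,0,0]]]'

```text
time: 5.47
tool_pos: [484.5, -212.2, 51.2]
tcp_rot: [-90.3, -0.1, -75.0]
ft_force: [-5.2, 2.9, 11.5]
finger_gap: 0.1
```

Call:
arm_command --commands '[[0,[0.0,0.0,0.3],[0,0,0]],[0,[0,0,0.5],[0,0,0]],[0,[0,0,0.5],[0,0,0]],[0,[0,0.5,0.3],[0,0,0]],[0,[0.1,1,0],[0,0,0]]]'

```text
time: 5.88
tool_pos: [487.2, -170.3, 102.2]
tcp_rot: [-90.3, -0.2, -75.2]
ft_force: [0.9, 1.0, -0.9]
finger_gap: -0.1
```

Call:
arm_command --commands '[[0,[0.1,1,0],[0,0,0]],[0,[0.1,1,0],[0,0,0]],[0,[0.1,1,0],[0,0,0]],[0,[0.1,1,0],[0,0,0]],[0,[0.1,1,0],[0,0,0]]]'

```text
time: 6.3
tool_pos: [503.7, -16.5, 106.2]
tcp_rot: [-90.0, -0.4, -75.6]
ft_force: [0.5, -0.2, -1.1]
finger_gap: 0.3
```

Call:
arm_command --commands '[[0,[0.1,1,0],[0,0,0]],[0,[0.1,1,0],[0,0,0]],[0,[0.1,1,0],[0,0,0]],[0,[0.1,0.5,0],[0,0,0]],[0,[0,0,0],[0,0,0]]]'

```text
time: 6.72
tool_pos: [516.0, 99.3, 108.4]
tcp_rot: [-89.8, -0.3, -75.3]
ft_force: [0.5, -0.0, -0.8]
finger_gap: 0.1
```

Call:
arm_command --commands '[[0,[-0.1,0.45,-0.5],[0,0,0]],[0,[-0.05,0.3,-0.5],[0,0,0]],[0,[0,0,-0.2],[0,0,0]],[0,[0,0,0],[0,0,0]]]'

```text
time: 7.05
tool_pos: [512.7, 122.5, 73.3]
tcp_rot: [-89.6, -0.4, -75.2]
ft_force: [-0.6, -1.2, 0.4]
finger_gap: 0.3
```

```bash
python3 - <<'E'
from h import *
s=sense(); print(s["tool_pos"],s["tcp_rot"],s["ft_force"])
w=snapshot("wrist"); t=snapshot("top")
for c,st,_ in blobs(padmask(w),100): print(c,st,back(cam("wrist",s),c,70))
m=padmask(t)
for c,st,_ in blobs(m,100): print("top",c,st,back(cam("top"),c,70))
cv2.imwrite("pics/w6.png",np.hstack([cv2.resize(w[:,120:520],(400,400)), cv2.resize(t[190:310,380:500],(400,400))]))
E
```

```text
[512.66094432 122.52778482  73.34024469] [-89.60212352  -0.38184686 -75.15490024] [-0.59329805 -1.17485338  0.43853109]
[324.92628205  71.99358974] [309  67  32  11 312] [606.04033879 141.7243124   70.        ]
[280.98085106 114.01276596] [268 104  25  23 470] [578.99627312 159.65291846  70.        ]
[276.17085427 209.68341709] [265 205  23  11 199] [523.29345471 150.02323289  70.        ]
[230.45992714 218.73315118] [ 177  208  110   20 1098] [510.33559257 176.07874693  70.        ]
[304.45720477 227.11592633] [285 213  44  33 923] [516.5003846  130.41528405  70.        ]
top [9.32319392 6.25095057] [  0   0  23  16 263] [1023.09319995  535.00794949   70.        ]
top [393.29072682 220.94611529] [367 209  52  27 798] [ 575.3931857  -162.58870228   70.        ]
top [382.16521739 234.33913043] [378 227   9  16 115] [ 553.1670204  -141.79303832   70.        ]
top [392.74264706 234.23529412] [388 227  11  15 136] [ 552.47815878 -159.87523059   70.        ]
```

View pics/w6.png

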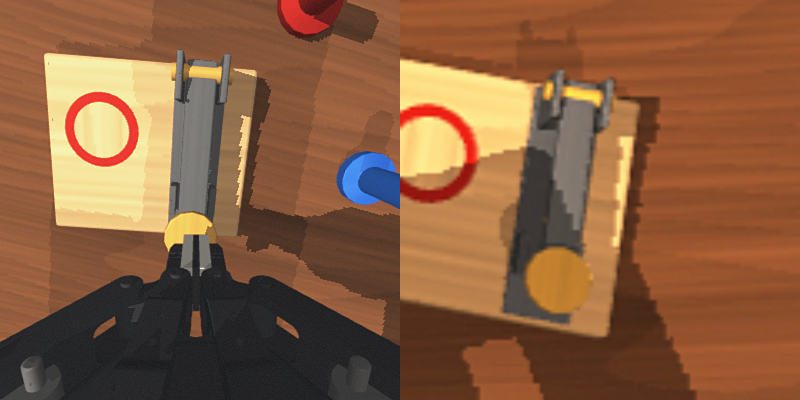

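Call:
arm_command --commands '[[0,[-0.07,0.12,-0.3],[0,0,0]],[0,[0,0.02,-0.15],[0,0,0]],[0,[0,0,-0.05],[0,0,0]]]'

```text
time: 7.4
tool_pos: [513.4, 124.9, 61.1]
tcp_rot: [-89.3, -0.4, -75.4]
ft_force: [0.0, 0.5, -0.3]
finger_gap: 0.1
```

Call:
arm_command --commands '[[0,[0,0,-0.03],[0,0,0]]]'

```text
time: 7.48
tool_pos: [513.4, 124.5, 59.9]
tcp_rot: [-89.3, -0.4, -75.4]
ft_force: [-0.1, 0.1, -0.4]
finger_gap: 0.0
```

Call:
arm_command --commands '[[0,[-0.1,0.08,-0.06],[0,0,0]],[0,[0,0,-0.03],[0,0,0]]]'

```text
time: 7.65
tool_pos: [510.4, 126.6, 57.1]
tcp_rot: [-89.3, -0.4, -75.4]
ft_force: [0.1, -0.1, 0.0]
finger_gap: -0.1
```

Call:
arm_command --commands '[[0,[0,0,-0.03],[0,0,0]]]'

```text
time: 7.73
tool_pos: [510.4, 126.7, 56.3]
tcp_rot: [-89.3, -0.4, -75.4]
ft_force: [-0.7, 0.3, 0.7]
finger_gap: -0.3
```

Call:
arm_command --commands '[[0,[0,0,-0.03],[0,0,0]]]'

```text
time: 7.82
tool_pos: [510.4, 126.7, 55.4]
tcp_rot: [-89.3, -0.5, -75.4]
ft_force: [0.2, 0.8, 0.5]
finger_gap: 0.1
```

Call:
arm_command --commands '[[0,[0,0,-0.03],[0,0,0]]]'

```text
time: 7.9
tool_pos: [510.5, 126.8, 54.6]
tcp_rot: [-89.3, -0.5, -75.4]
ft_force: [-0.7, 0.2, -0.5]
finger_gap: 0.1
```

Call:
arm_command --commands '[[0,[0,0,-0.04],[0,0,0]]]'

```text
time: 7.98
tool_pos: [510.5, 126.8, 53.5]
tcp_rot: [-89.2, -0.5, -75.4]
ft_force: [-0.8, -0.6, 1.8]
finger_gap: 0.5
```

Call:
arm_command --commands '[[0,[0,0,-0.04],[0,0,0]]]'

```text
time: 8.07
tool_pos: [510.6, 126.8, 52.4]
tcp_rot: [-89.2, -0.5, -75.4]
ft_force: [-2.2, 0.1, 1.8]
finger_gap: -0.4
```

Call:
arm_command --commands '[[0,[0,0,-0.04],[0,0,0]]]'

```text
time: 8.15
tool_pos: [510.6, 126.8, 51.3]
tcp_rot: [-89.3, -0.5, -75.4]
ft_force: [-3.0, -0.2, 3.3]
finger_gap: -0.1
```

Call:
arm_command --commands '[[0,[0,0,-0.05],[0,0,0]],[0,[0,0,-0.05],[0,0,0]],[0,[0,0,-0.05],[0,0,0]]]'

```text
time: 8.4
tool_pos: [510.2, 126.8, 47.2]
tcp_rot: [-89.3, -0.5, -75.4]
ft_force: [-4.4, -1.2, 6.9]
finger_gap: 0.1
```

Call:
arm_command --commands '[[0,[0,0,-0.05],[0,0,0]],[0,[0,0,-0.05],[0,0,0]]]'

```text
time: 8.57
tool_pos: [509.9, 126.7, 44.6]
tcp_rot: [-89.4, -0.5, -75.4]
ft_force: [-3.9, -1.0, 6.7]
finger_gap: 0.0
```

Call:
arm_command --commands '[[0,[0,0,-0.05],[0,0,0]],[0,[0,0,-0.05],[0,0,0]]]'

```text
time: 8.73
tool_pos: [509.7, 126.7, 42.1]
tcp_rot: [-89.4, -0.5, -75.4]
ft_force: [-4.1, -0.7, 6.9]
finger_gap: -0.4
```

Call:
arm_command --commands '[[0,[0,0,-0.05],[0,0,0]],[0,[0,0,-0.05],[0,0,0]]]'

```text
time: 8.9
tool_pos: [509.6, 126.6, 39.5]
tcp_rot: [-89.4, -0.5, -75.4]
ft_force: [-2.9, -0.1, 4.2]
finger_gap: 0.2
```

Call:
arm_command --commands '[[0,[0,0,-0.05],[0,0,0]]]'

```text
time: 8.98
tool_pos: [509.6, 126.6, 38.0]
tcp_rot: [-89.4, -0.5, -75.4]
ft_force: [-1.3, -0.4, 1.8]
finger_gap: -0.0
```

Call:
arm_command --commands '[[0,[0,0,-0.05],[0,0,0]]]'

```text
time: 9.07
tool_pos: [509.7, 126.7, 36.3]
tcp_rot: [-89.4, -0.5, -75.4]
ft_force: [1.2, 0.1, 0.6]
finger_gap: -0.3
```

Call:
arm_command --commands '[[0,[0,0,-0.04],[0,0,0]]]'

```text
time: 9.15
tool_pos: [509.8, 126.6, 34.8]
tcp_rot: [-89.4, -0.5, -75.4]
ft_force: [-0.2, 0.6, 0.5]
finger_gap: -0.4
```

Call:
arm_command --commands '[[0,[0,0,0.5],[0,0,0]],[0,[0,0,1],[0,0,0]],[0,[0,0,1],[0,0,0]],[60,[0.8,-0.2,0.6],[0,0,0]],[60,[1,-0.25,0.2],[0,0,0]]]'

```text
time: 9.57
tool_pos: [556.2, 113.7, 130.9]
tcp_rot: [-90.1, -0.3, -75.2]
ft_force: [0.3, 0.0, 0.5]
finger_gap: 23.5
```

Call:
arm_command --commands '[[60,[0.8,-0.25,0],[0,0,0]],[60,[0.8,-0.25,0],[0,0,0]],[60,[0.7,-0.2,0],[0,0,0]],[60,[0.3,-0.1,0],[0,0,0]],[60,[0,0,0],[0,0,0]]]'

```text
time: 9.98
tool_pos: [645.0, 87.2, 134.3]
tcp_rot: [-89.5, -0.5, -75.3]
ft_force: [0.1, -0.4, 0.2]
finger_gap: 50.9
```

```bash
python3 - <<'E'
from h import *
s=sense(); print(s["tool_pos"],s["tcp_rot"],s["finger_gap"])
C=cam("wrist",s); w=snapshot("wrist"); t=snapshot("top"); sd=snapshot("side")
for c,st,m in blobs(mask(w,"red"),60): print(c,st,"ring",back(C,c,20),"mark",*fitmark(C,m,back(C,c,35)))
for c,st,m in blobs(mask(sd,"red"),60): print("side",c,st,"mark",*fitmark(cam("side"),m,back(cam("side"),c,25)))
cv2.imwrite("pics/w7.png",np.hstack([cv2.resize(w[:,120:520],(400,400)), cv2.resize(sd[220:320,290:390],(400,400))]))
E
```

```text
[645.03251346  87.17058654 134.29667867] [-89.47023792  -0.47345379 -75.29870612] 50.87871028520188
[325.29797192 158.68486739] [ 306  137   42   45 1282] ring [678.21211788  84.79743949  20.        ] mark [677.67250222  82.24855575] 0.7840978593272171
[186.31230769 240.24461538] [161 219  51  46 650] ring [557.04855822 204.98502993  20.        ] mark [554.13398789 211.34584153] 0.17153284671532854
[508.57079646 302.43362832] [486 293  37  30 226] ring [ 571.08826707 -163.48721306   20.        ] mark [ 581.7226348  -140.57444065] 0.0994718309859155
side [274.58185404 260.21893491] [264 238  23  39 507] mark [676.94011675  83.41267354] 0.7681818181818182
side [331.56338028 315.70422535] [318 304  30  19  71] mark [556.97716507 192.58755223] 0.06407322654462244
```

View pics/w7.png

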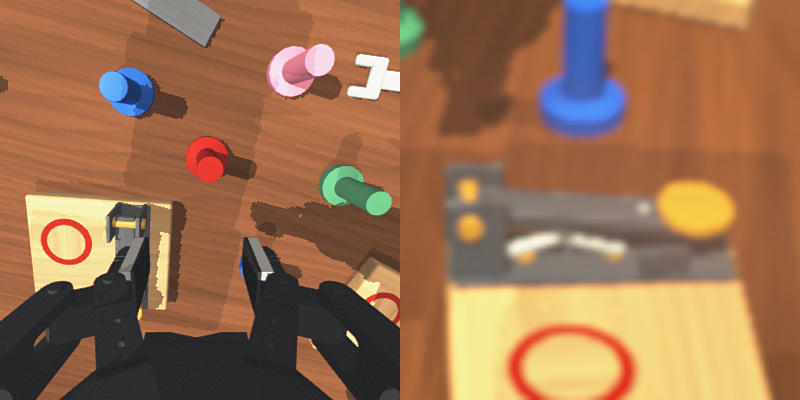

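Call:
arm_command --commands '[[60,[0.6,-0.1,-0.5],[0,0,0]],[60,[0.35,0,-0.3],[0,0,0]],[60,[0,0,0],[0,0,0]],[60,[0,0,0],[0,0,0]]]'

```text
time: 10.47
tool_pos: [668.4, 87.4, 109.8]
tcp_rot: [-89.6, -0.4, -75.1]
ft_force: [0.0, 0.4, -0.4]
finger_gap: 51.0
```

Call:
arm_command --commands '[[60,[0.3,-0.17,-0.3],[0,0,0]],[60,[0.08,0,-0.2],[0,0,0]],[60,[0,0,-0.1],[0,0,0]]]'

```text
time: 10.72
tool_pos: [678.4, 83.9, 93.6]
tcp_rot: [-89.6, -0.4, -75.0]
ft_force: [0.5, -0.3, -0.4]
finger_gap: 51.1
```

```bash
python3 - <<'E'
from h import *
s=sense(); print(s["tool_pos"],s["tcp_rot"],s["finger_gap"])
C=cam("wrist",s); w=snapshot("wrist"); 
for c,st,m in blobs(mask(w,"red"),60): print(c,st,"mark",*fitmark(C,m,[677,83]))
cv2.imwrite("pics/w8.png",np.hstack([cv2.resize(w[100:300,220:420],(400,400)), cv2.resize(snapshot("side")[180:280,220:320],(400,400))]))
print(proj(C,[s["tool_pos"]+[0,0,k] for k in(10,15,20)]+[[677.5,83,0],[677.5,83,70]]))
E
```

```text
[678.36941328  83.9446866   93.61129433] [-89.57020156  -0.3731266  -74.99655209] 51.12748182191362
[311.92951542 200.25550661] [ 292  175   47   63 1362] mark [679.25653815  83.67329741] 0.5635084815887463
[150.82004556 277.60364465] [132 265  51  39 439] mark [677.  83.] 0.0
[[315.17389282 245.02193914]
 [315.21445867 248.9839859 ]
 [315.25753562 253.19129061]
 [315.39717879 196.43126667]
 [315.93354763 224.83611569]]
```

View pics/w8.png

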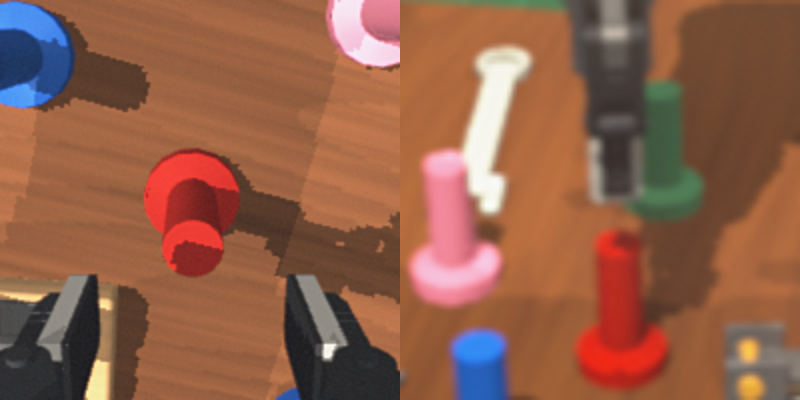

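Call:
arm_command --commands '[[60,[0,0,-0.8],[0,0,0]],[60,[0,0,-0.8],[0,0,0]],[60,[0,0,-0.4],[0,0,0]],[60,[0,0,-0.1],[0,0,0]]]'

```text
time: 11.15
tool_pos: [679.4, 85.2, 34.1]
tcp_rot: [-89.2, -0.4, -74.9]
ft_force: [-0.7, -0.2, -1.2]
finger_gap: 51.2
```

Call:
arm_command --commands '[[60,[-0.05,-0.07,-0.4],[0,0,0]],[60,[0,0,-0.2],[0,0,0]],[60,[0,0,0],[0,0,0]]]'

```text
time: 11.4
tool_pos: [677.5, 83.2, 15.7]
tcp_rot: [-89.2, -0.4, -74.9]
ft_force: [0.6, -0.3, -0.0]
finger_gap: 51.0
```

```bash
python3 - <<'E'
from h import *
s=sense(); print(s["tool_pos"],s["tcp_rot"],s["ft_force"])
w=snapshot("wrist"); sd=snapshot("side")
for c,st,m in blobs(mask(sd,"red"),60): print(c,st,"mark",*fitmark(cam("side"),m,[677,83]))
cv2.imwrite("pics/w9.png",np.hstack([cv2.resize(w[150:350,220:420],(400,400)), cv2.resize(sd[190:290,220:320],(400,400))]))
E
```

```text
[677.50065383  83.2423494   15.72966172] [-89.19063111  -0.44741084 -74.92283335] [ 0.55975523 -0.2976737  -0.03303383]
[273.52747253 270.65384615] [264 262  21  15 182] mark [676.84692383  83.53796387] 0.27575757575757576
[331.28985507 315.46376812] [318 304  30  19  69] mark [677.  83.] 0.0
```

View pics/w9.png

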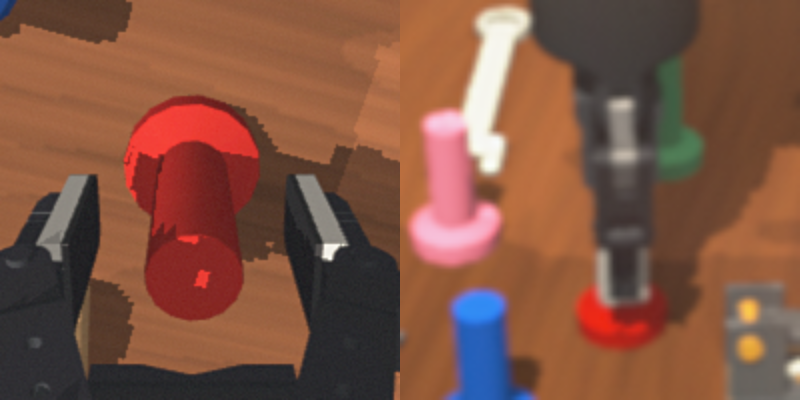

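Call:
arm_command --commands '[[0,[0,0,0],[0,0,0]],[0,[0,0,0],[0,0,0]],[0,[0,0,0],[0,0,0]],[0,[0,0,0],[0,0,0]],[0,[0,0,0],[0,0,0]]]' --force 50

```text
time: 11.92
tool_pos: [680.5, 83.4, 20.4]
tcp_rot: [-88.9, -0.5, -74.9]
ft_force: [-0.1, -0.2, -2.5]
finger_gap: 20.1
```

Call:
arm_command --commands '[[0,[0,0,0.2],[0,0,0]],[0,[0,0,0.4],[0,0,0]],[0,[0,0,0.6],[0,0,0]],[0,[0,0,0.8],[0,0,0]],[0,[0,0,0.8],[0,0,0]]]'

```text
time: 12.33
tool_pos: [674.3, 83.0, 101.4]
tcp_rot: [-89.6, -0.3, -74.9]
ft_force: [0.5, 0.0, -1.2]
finger_gap: 20.1
```

Call:
arm_command --commands '[[0,[0,0,0.8],[0,0,0]],[0,[0,0,0.4],[0,0,0]],[0,[0,0,0],[0,0,0]]]'

```text
time: 12.58
tool_pos: [677.5, 83.2, 148.7]
tcp_rot: [-89.1, -0.5, -74.9]
ft_force: [0.6, 0.4, -1.1]
finger_gap: 19.7
```

```bash
python3 - <<'E'
from h import *
s=sense(); print(s["tool_pos"],s["tcp_rot"],s["ft_force"],s["finger_gap"])
C=cam("wrist",s); w=snapshot("wrist"); t=snapshot("top");cv2.imwrite("pics/t10.png",t);cv2.imwrite("pics/w10.png",w)
for c,st,m in blobs(mask(w,"red"),60): print("w",c,st)
for c,st,m in blobs(mask(t,"red"),60): print("t",c,st,back(cam("top"),c,20))
E
```

```text
[677.50481806  83.20629467 148.72470752] [-89.05260179  -0.47709369 -74.93039569] [ 0.57808118  0.40257113 -1.14058778] 19.685127757789783
w [312.45058366 217.74941634] [ 283  200   65   40 1285]
w [184.1344697  259.34469697] [161 240  46  42 528]
w [319.61290323 303.62903226] [309 300  23   8  62]
w [487.70731707 315.07317073] [472 310  27  17 123]
t [387.91050584 235.6692607 ] [374 221  29  30 257] [ 556.80902109 -158.16365859   20.        ]
```

Call:
arm_command --commands '[[0,[-0.3,-0.6,0],[0,0,0]],[0,[-0.45,-0.9,0],[0,0,0]],[0,[-0.45,-0.9,0],[0,0,0]],[0,[-0.45,-0.9,0],[0,0,0]],[0,[-0.45,-0.9,0],[0,0,0]]]'

```text
time: 13.1
tool_pos: [607.2, -39.6, 134.2]
tcp_rot: [-89.9, -0.1, -74.4]
ft_force: [0.1, -0.8, -1.5]
finger_gap: 20.5
```

Call:
arm_command --commands '[[0,[-0.45,-0.9,0],[0,0,0]],[0,[-0.45,-0.9,0],[0,0,0]],[0,[-0.4,-0.7,0],[0,0,0]],[0,[-0.2,-0.4,0],[0,0,0]],[0,[0,0,0],[0,0,0]]]'

```text
time: 13.52
tool_pos: [549.5, -133.5, 121.2]
tcp_rot: [-90.9, 0.4, -74.7]
ft_force: [1.1, -0.1, -1.8]
finger_gap: 20.2
```

```bash
python3 - <<'E'
from h import *
s=sense(); print(s["tool_pos"],s["tcp_rot"],s["ft_force"],s["finger_gap"])
def ring(C,w,z=20):
    for c,st,m in blobs(mask(w,"red"),60):
        e=cv2.fitEllipse(max(cv2.findContours(m,0,1)[0],key=len)); print(c.round(1),st,back(C,e[0],z).round(1))
C=cam("wrist",s); w=snapshot("wrist");cv2.imwrite("pics/w11.png",w); ring(C,w)
print("w2");ring(cam("wrist",dict(tool_pos=np.array([481.4,-215.6,140.4]),tcp_rot=np.array([-90.3,.3,-74.7]))),cv2.imread("pics/w2.png"))
E
```

```text
[ 549.51069708 -133.51867682  121.19172899] [-90.87988923   0.40175859 -74.66045078] [ 1.10180527 -0.05529119 -1.81496891] 20.23913648830042
[360.2 204.1] [346 188  25  28 123] [ 549.8 -175.8   20. ]
[301.6 206. ] [287 201  34  17  70] [ 538.2 -121.3   20. ]
[340.2 229.5] [332 224  16  16  96] [ 514.4 -167.9   20. ]
[315.7 288.2] [294 267  44  41 831] [ 443.7 -163.7   20. ]
w2
[279.3  95.1] [251  66  57  60 997] [ 557.4 -159.    20. ]
```

Call:
arm_command --commands '[[0,[0.25,-0.6,-0.2],[0,0,0]],[0,[0.15,-0.35,-0.3],[-0.4,-2,0]],[0,[0,0,-0.3],[0,0,0]],[0,[0,0,-0.2],[0,0,0]],[0,[0,0,0],[0,0,0]]]'

```text
time: 13.98
tool_pos: [559.9, -156.7, 83.3]
tcp_rot: [-89.4, -0.1, -74.6]
ft_force: [-0.2, 0.4, -1.7]
finger_gap: 20.0
```

Call:
arm_command --commands '[[0,[0,0,0],[0,0,0]]]'

```text
time: 14.07
tool_pos: [559.3, -155.4, 82.3]
tcp_rot: [-89.5, 0.0, -74.5]
ft_force: [0.5, -0.1, -1.7]
finger_gap: 20.1
```

Call:
arm_command --commands '[[0,[0.03,-0.08,-0.4],[0,-0.5,0]],[0,[0,0,-0.4],[0,0,0]],[0,[0,0,-0.2],[0,0,0]],[0,[0,0,-0.05],[0,0,0]]]'

```text
time: 14.4
tool_pos: [561.3, -154.8, 50.2]
tcp_rot: [-89.0, -0.1, -74.4]
ft_force: [-0.5, -0.7, -1.6]
finger_gap: 20.1
```

Call:
arm_command --commands '[[0,[0,0,-0.05],[0,0,0]]]'

```text
time: 14.48
tool_pos: [561.2, -154.3, 48.4]
tcp_rot: [-89.1, -0.0, -74.3]
ft_force: [-0.6, -0.2, -2.0]
finger_gap: 19.8
```

Call:
arm_command --commands '[[0,[-0.05,-0.12,-0.05],[0,0,0]],[0,[0,-0.02,-0.05],[0,0,0]]]'

```text
time: 14.65
tool_pos: [559.8, -158.3, 45.6]
tcp_rot: [-89.1, -0.0, -74.3]
ft_force: [0.2, -0.3, -1.9]
finger_gap: 20.4
```

```bash
python3 - <<'E'
from h import *
s=sense(); print(s["tool_pos"],s["tcp_rot"],s["ft_force"])
sd=snapshot("side"); t=snapshot("top"); w=snapshot("wrist"); C=cam("wrist",s)
h=lambda p,b,sc:cv2.resize(p[b[0]:b[1],b[2]:b[3]],None,fx=sc,fy=sc,interpolation=cv2.INTER_CUBIC)
cv2.imwrite("pics/c12.png",np.hstack([h(w,(140,300,240,400),2.5),h(sd,(140,240,300,400),4)]))
for c,st,m in blobs(mask(w,"red"),40): print(c.round(1),st)
print(proj(C,[[557.1,-158.5,20],[557.1+27*.966,-158.5+27*.26,20],[557.1-27*.26,-158.5+27*.966,20],[557.1+27*.26,-158.5-27*.966,20]]).round(1).tolist())
E
```

```text
[ 559.84368103 -158.26261484   45.56364708] [-8.90871132e+01 -2.66158700e-02 -7.42794014e+01] [ 0.18535929 -0.30127147 -1.85567139]
[300.  204.7] [292 200  18  10  48]
[344.1 225.3] [331 203  22  37 185]
[304.7 228.4] [297 222  17  18  58]
[315.3 288.3] [294 267  44  41 973]
[[314.4, 226.2], [314.8, 189.4], [276.4, 225.8], [352.4, 226.6]]
```

View pics/c12.png

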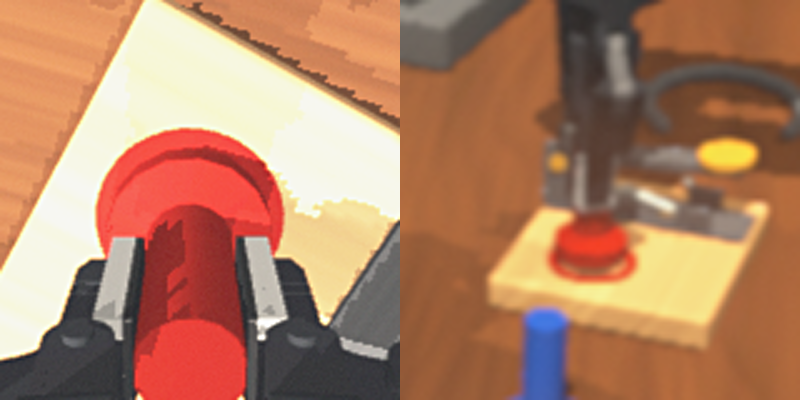

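Call:
arm_command --commands '[[0,[0,0,-0.05],[0,0,0]],[0,[0,0,-0.05],[0,0,0]]]'

```text
time: 14.97
tool_pos: [560.7, -158.5, 43.6]
tcp_rot: [-89.0, -0.1, -74.3]
ft_force: [-0.9, -0.5, -2.3]
finger_gap: 20.0
```

Call:
arm_command --commands '[[0,[0,0,-0.04],[0,0,0]]]'

```text
time: 15.05
tool_pos: [560.9, -158.6, 42.5]
tcp_rot: [-89.0, -0.1, -74.3]
ft_force: [-0.2, 0.9, -1.3]
finger_gap: 20.0
```

Call:
arm_command --commands '[[0,[0,0,-0.04],[0,0,0]]]'

```text
time: 15.13
tool_pos: [561.0, -158.7, 41.3]
tcp_rot: [-88.9, -0.1, -74.3]
ft_force: [-0.2, 0.1, -1.6]
finger_gap: 20.1
```

Call:
arm_command --commands '[[0,[-0.05,0.02,-0.04],[0,0,0]]]'

```text
time: 15.22
tool_pos: [559.7, -158.2, 40.2]
tcp_rot: [-88.9, -0.1, -74.3]
ft_force: [-0.0, -0.3, -2.2]
finger_gap: 19.7
```

Call:
arm_command --commands '[[0,[0,0,-0.04],[0,0,0]]]'

```text
time: 15.3
tool_pos: [559.6, -158.0, 39.2]
tcp_rot: [-88.9, -0.1, -74.3]
ft_force: [-5.4, 3.0, 13.3]
finger_gap: 19.9
```

Call:
arm_command --commands '[[0,[0,0,-0.03],[0,0,0]]]'

```text
time: 15.38
tool_pos: [559.6, -158.0, 39.2]
tcp_rot: [-88.9, -0.1, -74.3]
ft_force: [-6.1, 2.5, 11.7]
finger_gap: 19.9
```

Call:
arm_command --commands '[[0,[0,0,-0.03],[0,0,0]]]'

```text
time: 15.47
tool_pos: [559.6, -157.9, 39.2]
tcp_rot: [-88.9, -0.1, -74.3]
ft_force: [-4.8, 1.3, 7.0]
finger_gap: 19.9
```

Call:
arm_command --commands '[[40,[0,0,0],[0,0,0]],[50,[0,0,0],[0,0,0]],[55,[0,0,0],[0,0,0]],[55,[0,0,0],[0,0,0]],[55,[0,0,0.1],[0,0,0]]]'

```text
time: 15.88
tool_pos: [560.0, -158.0, 42.6]
tcp_rot: [-88.9, -0.1, -74.3]
ft_force: [-0.4, 0.7, 0.1]
finger_gap: 46.9
```

Call:
arm_command --commands '[[55,[0,0,0.3],[0,0,0]],[55,[0,0,0.6],[0,0,0]],[55,[0,0,0.8],[0,0,0]],[55,[0,0,1],[0,0,0]],[55,[0,0,1],[0,0,0]]]'

```text
time: 16.3
tool_pos: [553.6, -155.6, 150.9]
tcp_rot: [-89.6, 0.4, -74.3]
ft_force: [0.4, -0.1, 0.6]
finger_gap: 47.0
```

Call:
arm_command --commands '[[55,[0,0,1],[0,0,0]],[55,[-1,0,0.5],[0,0,0]],[55,[-1,0,0],[0,0,0]],[55,[-1,0,0],[0,0,0]],[55,[0,0,0],[0,0,0]]]'

```text
time: 16.72
tool_pos: [465.3, -156.8, 210.9]
tcp_rot: [-88.9, -0.2, -74.2]
ft_force: [-0.4, 0.7, -0.2]
finger_gap: 47.0
```

```bash
python3 - <<'E'
from h import *
s=sense(); print(s["time"],s["tool_pos"],s["ft_force"],s["finger_gap"])
im0=cv2.imread("pics/side0.png")
for n in("wrist","side","top"):
    im=snapshot(n); cv2.imwrite(f"pics/f_{n}.png",im); C=cam(n,s)
    for c,st,m in blobs(mask(im,"red"),60): print(n,c.round(1),st,"mark@20",*fitmark(C,m,[557,-158.5],20))
    for c,st,m in blobs(mask(im,"green"),60): print(n,"green",c.round(1),st)
    for c,st,m in blobs(padmask(im),20):
        if n!="wrist": print(n,"pad",c.round(1),st)
E
```

```text
16.7167 [ 465.31110684 -156.81628023  210.89559157] [-0.3835499   0.7321603  -0.23253541] 46.98633170584374
wrist [27.5 23.1] [  0   0  44  37 414] mark@20 [ 557.  -158.5] 0.0
wrist [337.3 102.7] [ 316   80   44   47 1543] mark@20 [ 557.18034208 -156.10355121] 0.7812895069532237
side [347.6 196.4] [338 177  20  32 285] mark@20 [ 555.11437988 -158.49615479] 0.6291390728476821
side green [243.6 163.5] [ 218  144   56   38 1289]
side green [284.8 219.4] [276 200  19  35 370]
side pad [244.2  20.6] [ 193   11  100   20 1439]
side pad [201.6 111.2] [188 108  29   7 153]
side pad [557.9 125.4] [553 122  11   8  66]
side pad [381.5 178.2] [376 175  12   7  75]
side pad [185. 180.] [183 178   5   5  25]
side pad [371.4 209.3] [356 199  29  22 398]
side pad [331.4 204.4] [328 202   8   6  46]
side pad [363.5 271.4] [355 266  18  12 185]
side pad [322.3 296.2] [319 292   7  10  64]
side pad [370.7 317.2] [358 300  24  30 478]
side pad [326. 326.] [324 324   5   5  25]
side pad [306.4 370.5] [304 367   6   8  43]
side pad [331.8 394.9] [326 390  13  10  65]
top [387.6 235.5] [374 221  29  30 647] mark@20 [ 555.75098038 -155.94584465] 0.827426810477658
top [186.8 246. ] [173 232  29  29 259] mark@20 [ 557.  -158.5] 0.0
top green [480.8  80. ] [ 435   46   94   69 4985]
top green [331.4 170. ] [320 156  23  27 444]
top pad [512.  77.] [510  75   5   5  25]
top pad [505.  87.] [503  85   5   5  25]
top pad [373.9 211.1] [371 207   7   9  61]
top pad [400.2 218.3] [392 212  17  16 209]
top pad [186.1 226.9] [163 216  49  25 673]
top pad [374.  219.5] [370 217   9   6  54]
top pad [243. 232.] [241 230   5   5  25]
top pad [375.9 247.9] [364 231  32  28 390]
top pad [187.4 245.6] [181 236  14  20 235]
top pad [204.6 263.2] [ 167  236   71   48 1479]
top pad [244.4 242.1] [242 239   6   7  41]
top pad [365.5 264.5] [363 261   6   8  48]
top pad [375.  274.5] [364 271  23   8 122]
```

```bash
python3 - <<'E'
from h import *
s=sense()
def ringm(C,x,y):
    m=np.zeros((400,640),np.uint8)
    for r,v in((27,1),(23,0)):
        cv2.fillPoly(m,[np.round(proj(C,cyl(x,y,20,20,r)[:40])*16).astype(np.int32)],v,shift=4)
    return m
for n in("top","wrist"):
    C=cam(n,s); im=cv2.imread(f"pics/f_{n}.png"); m=max((b for b in blobs(mask(im,"red"),200)),key=lambda b:b[1][4])[2]
    def f(p):
        q=ringm(C,*p[:2])|sil(C,*p[2:],20); return 1-(q&m).sum()/(q|m).sum()
    best=min((minimize(f,[557,-158]+d,method="Nelder-Mead",options=dict(initial_simplex=np.array([557,-158]+d)+np.vstack([np.zeros(4),6*np.eye(4)]))) for d in([557,-158],[554,-155],[560,-160],[555,-160])),key=lambda r:r.fun)
    print(n,best.x.round(1),1-best.fun)
    g=mask(im,"red"); 
    b=cv2.boundingRect(m); print(b); print("\n".join("".join("#" if v else "." for v in r) for r in m[b[1]:b[1]+b[3],b[0]:b[0]+b[2]]))
E
```

```text
top [ 557.4 -159.2  556.6 -157.8] 0.8941504178272981
(374, 221, 29, 30)
.............##..............
.........##########..........
.......##############........
.....##################......
....####################.....
...######################....
..########################...
..#########################..
.##########################..
.###########################.
############################.
############################.
#############################
#############################
############################.
###################..#######.
############################.
###########################..
.##########################..
.##########################..
.#########################...
..########################...
..########################...
...######################....
....#####################....
.....####################....
......##################.....
.......###############.......
.........############........
............#.##.............
wrist [ 560.2 -158.9  559.9 -158.1] 0.8690680388793597
(316, 80, 44, 47)
...................#######..................
..........
[... 1359 characters left out ...]
##...#.###.######.#####..
..#######################.####.#.#########..
..#########################..#.##.#.##.##...
...#########################.##.#########...
...###########################..##.#####....
....####################################....
....###################################.....
.....#################################......
......################################......
.......######################.#.#####.......
........##################.#########........
.........#########################..........
..........#######################...........
.............##################.............
...............#############................
..................######....................
```

```bash
python3 -c "
from bench import *
print(hand_in())"
```

```text
the job is handed in; nothing more can be done
None
```

The job is handed in at about 17 s on the robot's clock, with the red marker in the stiff latch's ring and the sound latch clicked home.

- **Stiff latch (right-hand, y ≈ −213):** I pushed its pad to 11.5 N downward, with about 6 N sideways, so about 13 N in all. It went down about 3 mm without clicking, so I let it go. The last side view shows the pad back at its starting pixel position.
- **Sound latch (left-hand, y ≈ +126):** the push peaked at about 7 N (about 8 N in all), then fell to nothing past 17 mm. The side view shows the pad about 20 mm lower, and it stayed down.
- **Red marker:** it landed on the right board with a contact force of about 13 N and was released. Fits to the top and wrist pictures put it 1 to 2 mm from the ring's centre; about 5 mm was allowed. Both pictures fit it standing upright.
- **Green marker:** its pixel position has not changed in the top and side views.
- **Gripper:** it was open and well clear of everything at hand-in.

**Disagreements:**
- The fingertips touched about 34 mm higher than the stated 19 mm nose length implies, so I set heights from force contact and the pictures instead.
- The wrist and top cameras differ by about 3 mm on the ring's absolute position, but agree on where the marker sits within it.

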